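# Load a deep-well block into a plate mixer

### The arm

A 6-joint arm with a two-finger parallel gripper is mounted at the origin on the work surface. World frame = base frame: x ahead of the robot, y to its left, z up, the work surface at z = 0. Lengths are in m, angles in rad, forces in N, time in s.
With the tool pointing down it reaches from about 0.35 to 0.875 m from the base axis. Payload 4.2 kg.
Tool frame: the origin (TCP) lies at the centre of the arm's flange, where the gripper is bolted on; the fingertips stand 182 mm ahead of it and the grasp point (between the pads) lies 164 mm ahead of it; z points along the fingers, y is the line along which they close (so a half turn about z gives the same grasp; the last joint's range is limited). The gripper opens to 87 mm and grips with 3 to 60 N. Pads are 19 mm wide; open, the fingers measure 117 mm over their backs; the gripper's body (75 mm by 190 mm) begins 51 mm behind the grasp point.
Start: joints at [-0.861, 0.385, 0.008, 0, -1.194, -0.259], TCP at [0.272, -0.563, 0.405] pointing down, gripper open.
Joint ranges: [-3.14, 3.14], [-1.21, 2.06], [-1.07, 1.41], [-3.16, 2.05], [-2.99, -0.16], [-3.1, 3.1]. Speed limits (rad/s): [2.79, 2.79, 3.14, 3.14, 3.14, 3.14].

### API

Orientations are given as a unit quaternion [w, x, y, z].
In Python, from station import r gives the robot as it stands. The module is installed in compiled form; this text tells all that it offers.
- The arm moves only by the tool drive_tool, never from a script. Its argument "commands" is one flat list of numbers, 7 for each row, row after row: the shift along the tool's x, y, z in mm, then the turn, a rotation vector about the tool's x, y, z in rad, then the finger opening in mm, from 0 to 87. A call has exactly 8 rows; each row shifts and turns the commanded pose from where the row before left it, along the tool's axes as they then stand; what a row does not reach is not made up. A row lasts 1/8 s, in which the tool goes at most 62.5 mm and 10.7 degrees, less where a joint would pass 70% of its speed; a pose out of reach is approached as far as the arm can. A call is refused whole if a number of a shift passes 62.5 or a number of a turn 0.188, either way. A call with a gripper value outside its range is refused whole. The fingers move at their own pace and stop on an object; "grip_force" is the grip in N (left out, the last holds). Time passes only in rows, so rows that do not move let the fingers close, or fill a call up. It gives the time, the measured TCP pose, the force, the opening and the grip force at its end, in the units of the state.
- r.observe(): the state, without advancing time (a new reading comes with each control period).
- r.read_camera(name): name is "side" or "top"; returns a dict with "color" (384x512x3 uint8, red, green, blue), "depth" (384x512 float32, m along the optical axis (not along the pixel's ray), 0 where there is no reading), "fov_y" (degrees; the focal length in pixels is half the picture's height over the tangent of half this angle, whatever the lens; pixels are square), "cx", "cy" (the principal point, pixels), "k1" (the pictures are not rectified: a ray, as slopes to the right and down, at radius r is drawn at 1 + k1 r^2 times it, then the intrinsics apply), "world_from_camera" (4x4, takes a point from camera to world coordinates). Camera axes: x right, y up, looking along -z (the intrinsics and any distortion apply to the point x, -y, -z); pixel columns grow to the right and rows downward; lengths in m; the calibration is good to about 2 mm. A picture is of the moment at which its call begins.
- r.finish_job(): hands the job in; it is judged then, once.
Trained networks look in a picture, given as the dict that the camera call returned (one of the last four; its "shot" number tells which), for a name from the list of things; names that differ only in an ending like _2 or _b are one class to them, and where a whole thing is asked for, a point or a joint stands for the part that bears it (a point fixed in the world has none). Each returns a list of dicts, best first, with "score" (0 to 1); they miss things now and then, are a little off and sometimes report something else, mostly with a low value. They report only what shows in the picture. A call takes as long as a camera call.
- r.recognise(picture, name): "box" ([left, top, right, bottom] in pixels, round what is visible of it).
- r.place_of(picture, name): "point" ([column, row] in pixels: a listed point, or the origin of a listed thing).
The state is a dict: "time": time; "qpos": joint angles; "joint_vel": joint speeds; "tau": joint torques, N m; "tool_pos": TCP position; "eef_rot": TCP orientation; "wrist_force": force on the tool from outside, world axes, zero at the start; "ft_torque": the same for the moment, N m; "gripper_width": opening from 0.0 (shut) to 1.0 (fully open); "gripper_force": force on a finger pad.
Only numpy, scipy, OpenCV 4.12 (cv2) and the standard library are available. Lean on these libraries where they do the work, as an engineer would, in place of code of your own. Each camera call takes 0.05 s, during which the arm holds its last target. There are 200 camera calls.

### The job

Load the plate mixer: open its red-handled clamp wide, slide the white deep-well block along the deck into the black pocket so that it sits flat, then close the clamp so that it holds the block squarely against the aluminium fence, and finally press the green start button down and let go. The block is full: push it, never lift it off the deck or tip it over. Leave everything else standing where it is.

Things in the scene. Friction and masses are not known exactly. Their poses are not given: they have to be found in the camera images.
- mixer: fixed plate mixer, 217 (x) by 475 (y) mm; origin on the table under it; x points away from the robot, y left along the fence. Grey loading deck, 45 mm high: x -145 to +60, y -235 to +20 mm. Left of it the pocket, then (y above 152 mm) a white control panel 8 mm above the deck that stops the block. A jar (34 mm wide, 42 high) stands on the panel at x 35, y 197 mm
- fence (a point): middle of the top edge of the aluminium fence's inner face (mixer x = +60 mm). The fence runs along the mixer's whole far edge up to the panel, 14 mm above the deck and 12 mm thick
- pocket (a point): where the centre of the block's underside lies when seated and clamped: on the floor of the black pocket, at mixer x 17, y 86, height 39 mm; axes as the mixer's. The pocket is sunk 6 mm below the deck and spans mixer x -32 to +60 (its far side is the fence), y +20 to +152 mm. A strip at deck height lies in front of it, under the clamp
- block: loose white deep-well block with blue square caps on top, 86 (x) by 128 (y) by 41 mm high, 0.28 to 0.55 kg; origin at the centre of its underside. It starts on the loading deck, clear of the fence, its long side within 20 degrees of the fence's direction. Pushed along the fence it drops 6 mm into the pocket
- clamp (a joint): how far the clamp is drawn back towards the robot (mixer -x), 0 to 0.065 m; it stays where left and takes about 4 N to slide. Its front lies at mixer x = 10 mm minus this value. It starts between 0 and 0.02, across the pocket; above 0.042 it is clear of the pocket; closed on a block that touches the fence it reads about 0.036
- paddle (a point): top centre of the clamp's red upright paddle: 12 mm thick (x), 60 mm wide (y), 35 mm high above the clamp's aluminium slab, top 48 mm above the deck. The slab (90 mm wide in y, 1 to 13 mm above the deck) reaches 45 mm in front of the paddle's centre (+x) and 30 mm behind it
- start (a joint): travel of the start button, 0 up to 0.006 m fully down; springs back; about 5 N
- start_top (a point): centre of the top of the green start button, 32 mm across, on the control panel; pressed straight down

How it is judged:
On the way, in this order (a step that is already met when the one before it is completed fails the run):
1. the clamp is drawn back clear of the pocket (value of joint clamp above 0.042 m), for 0.2 s.
2. the block lies flat in the pocket (horizontal distance between block and pocket below 0.01 m and z of block in the frame of pocket below 0.002 m and angle between block's own z axis and vertical below 0.025 rad), for 0.2 s.
3. the clamp is closed on the seated block and holds it against the fence (value of joint clamp between 0.033 and 0.039 m and x of block in the frame of pocket above -0.0025 m and z of block in the frame of pocket below 0.002 m), for 0.2 s.
4. the start button is pressed down (value of joint start above 0.004 m).
At the end, for the whole second after the job is handed in: The block rests on the pocket floor (within 2 mm of height, 0.025 rad of level), square to the fence within 0.025 rad and against it within 2.5 mm, the clamp is closed on it (joint 0.033 to 0.039), the start button has been pressed and is up again, nothing moves (all of step 3 and x of block in the frame of pocket below 0.0025 m and y of block in the frame of pocket between -0.004 and 0.004 m and z of block in the frame of pocket above -0.002 m and angle between block's own z axis and vertical below 0.025 rad and angle between the x axis of block and the x axis of pocket, either way round below 0.025 rad and value of joint start below 0.002 m and linear speed of block below 0.01 m/s); the robot touches nothing.
It fails at once if the block is lifted off the deck (z of block in the frame of mixer above 0.063 m).
It fails at once if the block is tipped (angle between block's own z axis and vertical above 0.35 rad).
It fails at once if the start button is pressed while the clamp is not closed on the block (value of joint start above 0.004 m and (value of joint clamp above 0.042 m or value of joint clamp below 0.03 m)).
It fails at once if a bystander is disturbed (distance of jar from where it was at the start of the episode above 0.02 m or distance of any of tip_box, reagent, beaker, wash, tub, cup from where it was at the start of the episode above 0.03 m).
It also fails if it takes over 67 s, if anything falls off the work surface, if the arm or the gripper's body presses on something with over 40 N, if the wrist force passes 120 N, or if a joint passes its speed limit or range.

## Working session

There is one attempt and no reset: what is moved stays moved. The work goes in short steps, Python scripts to look and compute and a tool call to move; the robot and the scene stay as the last step left them, time stands still between calls to the robot, and variables do not carry over. Pictures are saved under pics/ and viewed, at most 10 in all, crops included, and the job is handed in when it is done.

Besides the shell and the picture viewer there is one more tool, called in YAML: its name, and indented under it one key for each argument. drive_tool: Moves the arm, as the interface text tells. Its arguments: {"type":"object","properties":{"commands":{"type":"array"},"grip_force":{"type":"number"}},"required":["commands"]}

```bash
mkdir -p pics; cat > h.py <<'E'
import numpy as np, cv2
from station import r
def ray(p,uv):
    f=p["color"].shape[0]/2/np.tan(np.radians(p["fov_y"])/2)
    d=np.array([(uv[0]-p["cx"])/f,(uv[1]-p["cy"])/f]); u=d.copy()
    for _ in range(20): u=d/(1+p["k1"]*(u@u))
    return np.array([u[0],-u[1],-1.0])
def onz(p,uv,z):
    T=np.array(p["world_from_camera"]); d=T[:3,:3]@ray(p,uv); o=T[:3,3]
    return o+d*(z-o[2])/d[2]
def dep(p,uv):
    T=np.array(p["world_from_camera"]); c,w=int(round(uv[0])),int(round(uv[1]))
    z=np.median(p["depth"][w-1:w+2,c-1:c+2]); return T[:3,:3]@(ray(p,uv)*z)+T[:3,3]
def save(p,n): cv2.imwrite("pics/"+n,cv2.cvtColor(p["color"],cv2.COLOR_RGB2BGR))
E
python3 - <<'E'
from h import *
np.set_printoptions(precision=4,suppress=True)
s=r.observe();print(s["time"],s["tool_pos"],s["eef_rot"])
for c in("top","side"):
    p=r.read_camera(c);save(p,c+"0.png");print(c,np.array(p["world_from_camera"])[:3,3])
    for n in("mixer","fence","pocket","block","clamp","paddle","start_top","start"):
        for q in r.place_of(p,n)[:2] if n not in("clamp","start") else []: print(n,round(q["score"],2),np.round(q["point"],1),dep(p,q["point"]))
    for n in("block","paddle","mixer"):
        for q in r.recognise(p,n)[:1]: print("box",n,round(q["score"],2),np.round(q["box"]))
E
```

```text
0.0 [ 0.2722 -0.5624  0.4037] [-0.0003 -0.2234  0.9747  0.001 ]
top [0.5048 0.0598 0.9262]
mixer 0.98 [312.9 196.6] [ 0.6112 -0.0433  0.0447]
fence 0.69 [341.7 165.9] [ 0.6746 -0.102   0.0469]
pocket 0.65 [272.3 185.1] [0.6344 0.0386 0.038 ]
block 0.79 [378.5 209.5] [ 0.583  -0.1658  0.0862]
paddle 0.76 [271.2 213. ] [0.573  0.0414 0.0916]
start_top 0.67 [215.2 209.3] [0.5799 0.1499 0.0747]
start_top 0.37 [378.  208.3] [ 0.5853 -0.1651  0.0855]
box block 0.6 [350. 182. 417. 232.]
box paddle 0.72 [250. 194. 298. 232.]
box mixer 0.33 [250. 190. 299. 237.]
side [ 0.5724 -0.446   0.5602]
mixer 0.92 [270.7 285.1] [ 0.6178 -0.0847  0.0471]
fence 0.59 [312.8 283.4] [ 0.6733 -0.0964  0.0595]
fence 0.31 [256.1 350.2] [ 0.588  -0.1994  0.0883]
pocket 0.73 [277.7 226.8] [0.6416 0.0275 0.0412]
block 0.9 [255.2 350.3] [ 0.587  -0.1992  0.0878]
paddle 0.96 [226.9 203.5] [0.5653 0.0313 0.0962]
start_top 0.76 [230.4 163.6] [0.5749 0.1461 0.0782]
start_top 0.53 [228.6 201. ] [0.568  0.0373 0.0953]
box block 0.91 [220. 283. 300. 384.]
box paddle 0.62 [211. 187. 260. 245.]
box mixer 0.63 [150. 158. 340. 382.]
```

View pics/top0.png

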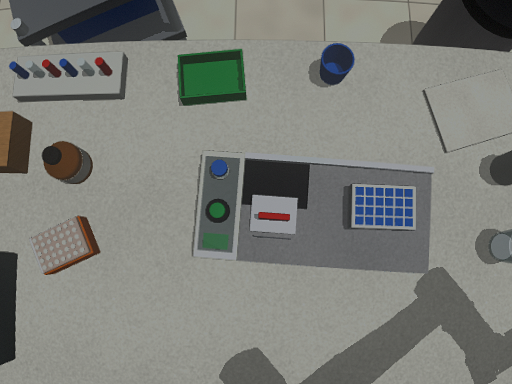

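View pics/side0.png

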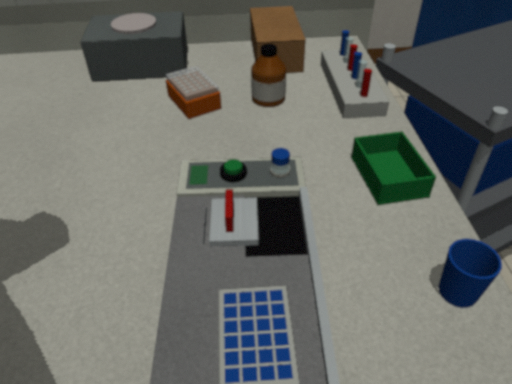

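The top picture shows the mixer turned slightly, with the fence running from about (243,156) to (432,170). The block is at (383,207), the red paddle at (273,216), the green button at (218,210) and the jar at (220,168). The side picture agrees: the block lies clear of the fence and the clamp lies across the pocket.

```bash
cat >> h.py <<'E'
def mask(p,lo,hi): return cv2.inRange(cv2.cvtColor(p["color"],cv2.COLOR_RGB2HSV),lo,hi)
def blob(p,m,z,box):
    k=np.zeros_like(m);a,b,c,d=box;k[b:d,a:c]=m[b:d,a:c]
    ys,xs=np.nonzero(k);P=np.array([onz(p,(x,y),z)[:2] for x,y in zip(xs,ys)])*1000
    c,sz,an=cv2.minAreaRect(P.astype(np.float32)); return np.round(c,1),np.round(sz,1),round(an,2),np.round(P.mean(0),1)
E
python3 - <<'E'
from h import *
np.set_printoptions(precision=4,suppress=True)
p=r.read_camera("top")
print("blue",blob(p,mask(p,(105,120,60),(125,255,255)),.086,(340,175,425,240)))
print("red",blob(p,mask(p,(0,150,80),(8,255,255))|mask(p,(172,150,80),(180,255,255)),.093,(245,190,300,235)))
print("green",blob(p,mask(p,(50,120,50),(80,255,255)),.065,(203,198,232,222)))
print("white",blob(p,mask(p,(0,0,170),(180,40,255)),.086,(340,178,425,236)))
# depth-based world map: fence & deck edges
T=np.array(p["world_from_camera"]);D=p["depth"]
g=cv2.cvtColor(p["color"],cv2.COLOR_RGB2GRAY).astype(float)
E_=[];F=[]
for u in range(255,425,10):
    col=g[150:185,u]; print(u,col[:26].astype(int).tolist()) if u in(265,335,405) else 0
    c2=g[235:285,u]; e=235+np.argmax(np.abs(np.diff(c2)))+.5; E_.append(onz(p,(u,e),.045)[:2])
E_=np.array(E_);print(E_[::4]);print("near edge slope",np.polyfit(E_[:,1],E_[:,0],1))
b=r.recognise(p,"start");print(b[:1])
E
```

```text
blue (array([ 589.8, -176.7]), array([112.9,  72.2]), 88.28, array([ 589.5, -176.2]))
red (array([568. ,  36.1]), array([57.5, 11.2]), 86.46, array([568. ,  36.3]))
green (array([580.4, 148.4]), array([29.7, 29.6]), 1.41, array([579.6, 147.9]))Traceback (most recent call last):
  File "<stdin>", line 7, in <module>
  File "h.py", line 19, in blob
    c,sz,an=cv2.minAreaRect(P.astype(np.float32)); return np.round(c,1),np.round(sz,1),round(an,2),np.round(P.mean(0),1)
            ~~~~~~~~~~~~~~~^^^^^^^^^^^^^^^^^^^^^^
cv2.error: OpenCV(4.12.0) /io/opencv/modules/imgproc/src/convhull.cpp:143: error: (-215:Assertion failed) total >= 0 && (depth == CV_32F || depth == CV_32S) in function 'convexHull'
```

```bash
python3 - <<'E'
from h import *
np.set_printoptions(precision=4,suppress=True)
p=r.read_camera("top")
g=cv2.GaussianBlur(cv2.cvtColor(p["color"],cv2.COLOR_RGB2GRAY),(1,3),0).astype(float)
def line(us,r0,r1,z,sgn):
    L=[]
    for u in us:
        c0=r0+(u-250)*.073
        a=int(c0);d=sgn*np.diff(g[a:a+r1-r0,u]);k=np.argmax(d)
        if 0<k<len(d)-1:
            k=k+.5*(d[k-1]-d[k+1])/(d[k-1]-2*d[k]+d[k+1])
        L.append(onz(p,(u,a+k+.5),z)[:2]*1000)
    L=np.array(L)
    f=np.polyfit(L[:,1],L[:,0],1);res=L[:,0]-np.polyval(f,L[:,1]);ok=abs(res)<3
    f=np.polyfit(L[ok,1],L[ok,0],1);return np.round(f,4),ok.sum(),np.degrees(np.arctan(f[0]))
print("near deck",line(range(250,425,4),250,275,.045,1))
print("fence inner",line(range(315,428,4),152,170,.059,-1))
for u in(270,335,405):print(u,g[148:180,u].astype(int).tolist(),g[240:285,u].astype(int).tolist())
print([int(v) for v in g[222,410:450]],[int(v) for v in g[195,196:250]])
for c in("top","side"):
  q=r.read_camera(c)
  for n,z in(("mixer",None),("fence",.059),("pocket",.039),("paddle",.093),("start_top",None)):
    for x in r.place_of(q,n)[:1]: print(c,n,np.round(x["point"],1),onz(q,x["point"],z or {"mixer":0,"start_top":.065}[n])*1000)
E
```

```text
near deck (array([  0.0604, 475.1711]), np.int64(44), np.float64(3.453781071976219))
fence inner (array([  0.0611, 681.121 ]), np.int64(29), np.float64(3.499102693550041))
270 [147, 148, 148, 145, 143, 146, 150, 152, 152, 153, 155, 131, 81, 52, 43, 38, 38, 37, 37, 37, 37, 37, 37, 36, 37, 37, 37, 36, 36, 36, 36, 35] [104, 104, 104, 103, 103, 104, 104, 105, 105, 104, 103, 104, 104, 105, 105, 104, 103, 101, 101, 102, 101, 100, 105, 123, 142, 148, 149, 149, 148, 147, 146, 148, 149, 148, 146, 145, 145, 147, 150, 151, 150, 148, 148, 148, 148]
335 [148, 147, 148, 151, 151, 150, 149, 148, 147, 148, 150, 152, 152, 152, 152, 148, 120, 90, 92, 104, 106, 105, 103, 102, 103, 106, 108, 106, 103, 100, 100, 102] [103, 103, 103, 102, 102, 101, 101, 102, 101, 102, 103, 104, 105, 105, 104, 103, 103, 103, 103, 104, 104, 104, 104, 104, 103, 103, 103, 114, 136, 148, 148, 147, 147, 147, 147, 149, 150, 149, 145, 143, 146, 150, 150, 150, 150]
405 [147, 146, 146, 148, 148, 146, 144, 144, 145, 146, 146, 146, 146, 145, 146, 147, 149, 152, 153, 153, 155, 145, 113, 89, 93, 102, 104, 106, 106, 107, 106, 106] [104,
[... 496 characters left out ...]
, 86, 85, 86, 86, 85, 85, 85, 85, 84, 84, 85, 85, 86, 86, 85, 86, 84, 84, 84, 84, 85, 84, 91, 146, 152, 151, 153, 140, 68, 33, 33, 36, 35, 35, 35, 34]
top mixer [314.9 196. ] [617.9241 -52.7808   0.    ]
top fence [344.2 165.8] [ 672.588  -104.8516   59.    ]
top pocket [275.3 183.1] [638.415   32.5979  39.    ]
top paddle [275.6 215.3] [568.6764  33.016   93.    ]
top start_top [215.1 207.3] [584.6809 151.2137  65.    ]
side mixer [267.8 288.4] [617.0267 -56.9985   0.    ]
side fence [313.6 284. ] [674.3073 -97.0976  59.    ]
side pocket [274.5 226.2] [637.0351  31.2589  39.    ]
side paddle [227.9 201.8] [566.8456  38.1087  93.    ]
side start_top [233.6 160.8] [580.8781 169.4904  65.    ]
```

drive_tool:
  commands: [0,0,0,0,0,0.17,0,0,0,0,0,0,0.17,0,0,0,0,0,0,0.171,0,-20,45,0,0,0,0,0,-20,45,0,0,0,0,0,-20,45,0,0,0,0,0,-20,45,0,0,0,0,0,-20,45,0,0,0,0,0]
  grip_force: 30

```text
time: 2.7
tool_pos: [0.3862, -0.3425, 0.405]
eef_rot: [0.0, 0.03, 1.0, -0.0]
wrist_force: [0.2, -0.8, -0.3]
gripper_width: 0.176
gripper_force: 0.0
```

drive_tool:
  commands: [-23,49,0,0,0,0,0,-23,49,0,0,0,0,0,-23,49,0,0,0,0,0,-23,49,0,0,0,0,0,-23,49,0,0,0,0,0,-23,49,0,0,0,0,0,-23,49,0,0,0,0,0,-23,49,0,0,0,0,0]

```text
time: 3.7
tool_pos: [0.5935, 0.038, 0.405]
eef_rot: [0.0, 0.03, 1.0, 0.0]
wrist_force: [0.6, -0.1, 0.4]
gripper_width: 0.004
gripper_force: 0.0
```

```bash
cat >> h.py <<'E'
PSI=np.radians(-3.48);EX=np.array([np.cos(PSI),np.sin(PSI)]);EY=np.array([-EX[1],EX[0]]);O=619.6*EX-15.2*EY
def mx(w): w=np.asarray(w)[:2]-O; return np.array([w@EX,w@EY])   # world mm->mixer mm
def st():
    s=r.observe();q=np.array(s["eef_rot"]);w,x,y,z=q
    ty=np.array([2*(x*y-w*z),1-2*(x*x+z*z)]);p=np.array(s["tool_pos"])*1000
    print("t",round(s["time"],2),"mixer xy",np.round(mx(p),1),"tip z",round(p[2]-182,1),"yaw of tool y rel ey (deg)",round(np.degrees(np.arctan2(-ty@EX,ty@EY)),2),"tilt",np.round([2*(x*z+w*y),2*(y*z-w*x)],4),"F",np.round(s["wrist_force"],1),"g",np.round(s["gripper_width"],3))
E
python3 -c "from h import *;st()"
```

```text
t 3.7 mixer xy [-29.5  89.1] tip z 223.0 yaw of tool y rel ey (deg) 0.05 tilt [0.0005 0.    ] F [ 0.6 -0.1  0.4] g 0.004
```

drive_tool:
  commands: [0,-3,35,0,0,0,0,0,0,35,0,0,0,0,0,0,35,0,0,0,0,0,0,25,0,0,0,0,0,0,15,0,0,0,0,0,0,10,0,0,0,0,0,0,4,0,0,0,0,0,0,0,0,0,0,0]

```text
time: 4.7
tool_pos: [0.593, 0.0333, 0.2462]
eef_rot: [0.0, 0.03, 1.0, 0.0]
wrist_force: [-0.9, 0.2, -0.7]
gripper_width: 0.006
gripper_force: 0.0
```

drive_tool:
  commands: [6,0,0,0,0,0,0,6,0,0,0,0,0,0,6,0,0,0,0,0,0,6,0,0,0,0,0,0,7,0,0,0,0,0,0,7,0,0,0,0,0,0,6,0,0,0,0,0,0,4,0,0,0,0,0,0]

```text
time: 5.7
tool_pos: [0.5447, 0.0364, 0.2462]
eef_rot: [0.001, 0.03, 1.0, 0.0]
wrist_force: [3.9, -1.5, 2.1]
gripper_width: 0.005
gripper_force: 2.1
```

```bash
python3 - <<'E'
from h import *
st();p=r.read_camera("side");save(p,"s1.png")
for x in r.place_of(p,"paddle")[:1]: print(mx(onz(p,x["point"],.093)*1000),x)
E
```

```text
t 5.7 mixer xy [-78.2  84.6] tip z 64.2 yaw of tool y rel ey (deg) 0.05 tilt [0.001  0.0003] F [ 3.9 -1.5  2.1] g 0.005
```

View pics/s1.png

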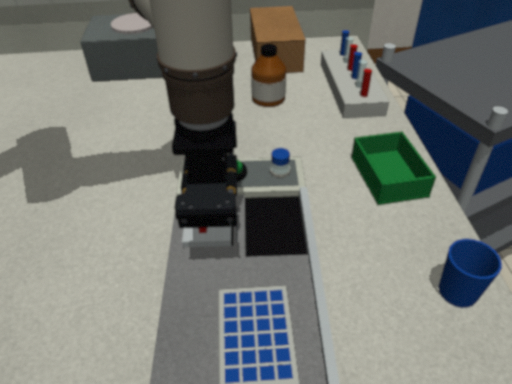

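The red paddle now shows near (205,230), drawn back, and the pocket at (275,225) is clear. The block is still in place. Next I go to its near side.

drive_tool:
  commands: [-6,0,0,0,0,0,0,0,0,-25,0,0,0,0,0,0,-26,0,0,0,0,3,-45,0,0,0,0,30,3,-45,0,0,0,0,70,3,-45,0,0,0,0,70,3,-45,0,0,0,0,70,2,-29,0,0,0,0,70]

```text
time: 6.8
tool_pos: [0.5228, -0.1737, 0.2951]
eef_rot: [-0.003, 0.031, 1.0, 0.001]
wrist_force: [0.2, 0.3, -0.2]
gripper_width: 0.49
gripper_force: 0.0
```

```bash
python3 - <<'E'
from h import *
st();p=r.read_camera("side")
print("blue",blob(p,mask(p,(105,120,60),(125,255,255)),.086,(215,280,305,384)))
for x in r.place_of(p,"paddle")[:1]: print(mx(onz(p,x["point"],.093)*1000),x)
E
```

```text
t 6.8 mixer xy [ -87.2 -126.5] tip z 113.1 yaw of tool y rel ey (deg) -0.1 tilt [-0.0061  0.0013] F [ 0.2  0.3 -0.2] g 0.49
blue (array([ 588.3, -175.9]), array([112.1,  72.9]), 88.5, array([ 588.4, -181. ]))
```

drive_tool:
  commands: [0,0,20,0,0,0,70,0,0,20,0,0,0,70,0,0,15,0,0,0,70,0,0,7,0,0,0,70,0,0,0,0,0,0,70,-5,0,0,0,0,0,70,-5,0,0,0,0,0,70,-5,0,0,0,0,0,70]

```text
time: 7.9
tool_pos: [0.5388, -0.1728, 0.2349]
eef_rot: [-0.001, 0.03, 1.0, 0.0]
wrist_force: [-5.1, 0.9, 2.8]
gripper_width: 0.804
gripper_force: 2.2
```

drive_tool:
  commands: [-5,0,0,0,0,0,70,-5,0,0,0,0,0,70,-5,0,0,0,0,0,70,-5,0,0,0,0,0,70,-5,0,0,0,0,0,70,-4,0,0,0,0,0,70,-3,0,0,0,0,0,70,-2,0,0,0,0,0,70]

```text
time: 8.9
tool_pos: [0.573, -0.1749, 0.2347]
eef_rot: [-0.001, 0.03, 1.0, 0.0]
wrist_force: [-7.3, 1.2, 5.0]
gripper_width: 0.804
gripper_force: 3.8
```

```bash
python3 - <<'E'
from h import *
st();p=r.read_camera("side");save(p,"s2.png")
b=blob(p,mask(p,(105,120,60),(125,255,255)),.086,(215,240,315,384));print("blue",b,mx(b[0]))
E
```

```text
t 8.9 mixer xy [ -37.  -124.6] tip z 52.7 yaw of tool y rel ey (deg) 0.03 tilt [-0.0018  0.0001] F [-7.3  1.2  5. ] g 0.804
blue (array([ 634.6, -179.5]), array([112.3,  51.5]), 84.38, array([ 634.1, -181.5])) [  24.72549952 -125.44871372]
```

View pics/s2.png

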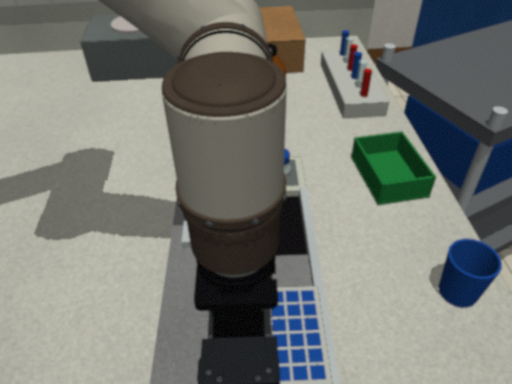

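The block, at columns 275–325, is almost at the fence and partly hidden by the gripper. I press on a little until the force rises.

drive_tool:
  commands: [-1,0,0,0,0,0,70,-1,0,0,0,0,0,70,-1,0,0,0,0,0,70,-1,0,0,0,0,0,70,0,0,0,0,0,0,70,0,0,0,0,0,0,70,0,0,0,0,0,0,70,0,0,0,0,0,0,70]

```text
time: 9.95
tool_pos: [0.5743, -0.1751, 0.2346]
eef_rot: [-0.005, 0.03, 1.0, 0.0]
wrist_force: [-13.2, 2.2, 11.8]
gripper_width: 0.802
gripper_force: 7.0
```

drive_tool:
  commands: [8,0,0,0,0,0,60,8,0,0,0,0,0,40,0,0,-30,0,0,0,36,0,0,-30,0,0,0,36,0,-30,0,0,0,0,36,0,-30,0,0,0,0,36,0,-22,0,0,0,0,36,0,0,0,0,0,0,36]

```text
time: 10.95
tool_pos: [0.5563, -0.2574, 0.2944]
eef_rot: [0.0, 0.031, 1.0, -0.0]
wrist_force: [-0.2, 0.8, 0.1]
gripper_width: 0.421
gripper_force: 0.0
```

```bash
python3 - <<'E'
from h import *
st();print(r.observe()["qpos"])
p=r.read_camera("top");save(p,"t2.png")
b=blob(p,mask(p,(105,120,60),(125,255,255)),.086,(330,150,425,240));print("blue",b,mx(b[0]),mx(b[3]))
b=blob(p,mask(p,(0,150,80),(8,255,255))|mask(p,(172,150,80),(180,255,255)),.093,(245,190,300,250));print("red",b,mx(b[0]))
E
```

```text
t 10.95 mixer xy [ -48.7 -207.9] tip z 112.4 yaw of tool y rel ey (deg) -0.09 tilt [ 0.0008 -0.0002] F [-0.2  0.8  0.1] g 0.421
[-1.69574176e-01  4.59646719e-01 -1.69391857e-01  1.87732720e-05
 -9.40920974e-01 -1.46355563e+00]Traceback (most recent call last):
  File "<stdin>", line 4, in <module>
  File "h.py", line 19, in blob
    c,sz,an=cv2.minAreaRect(P.astype(np.float32)); return np.round(c,1),np.round(sz,1),round(an,2),np.round(P.mean(0),1)
            ~~~~~~~~~~~~~~~^^^^^^^^^^^^^^^^^^^^^^
cv2.error: OpenCV(4.12.0) /io/opencv/modules/imgproc/src/convhull.cpp:143: error: (-215:Assertion failed) total >= 0 && (depth == CV_32F || depth == CV_32S) in function 'convexHull'
```

View pics/t2.png

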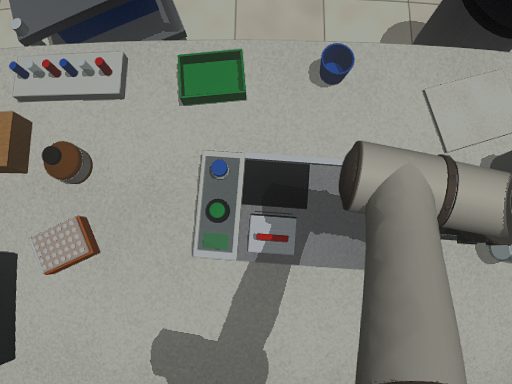

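The clamp is drawn back, with the paddle at (270,238) and the pocket clear. The block is hidden under the arm. I turn the tool a quarter and go behind the block's end.

drive_tool:
  commands: [0,0,0,0,0,0.1745,36,0,0,0,0,0,0.1745,36,0,0,0,0,0,0.1745,36,0,0,0,0,0,0.1745,36,0,0,0,0,0,0.1745,36,0,0,0,0,0,0.1745,36,0,0,0,0,0,0.1745,36,0,0,0,0,0,0.1745,36]

```text
time: 12.0
tool_pos: [0.5566, -0.2551, 0.2947]
eef_rot: [0.0, 0.667, 0.745, 0.0]
wrist_force: [0.4, 0.0, 0.0]
gripper_width: 0.413
gripper_force: 0.0
```

drive_tool:
  commands: [0,0,0,0,0,0.1745,36,-1,21,0,0,0,0,36,-1,21,0,0,0,0,36,0,21,0,0,0,0,36,0,0,20,0,0,0,36,0,0,20,0,0,0,36,0,0,15,0,0,0,36,0,0,5,0,0,0,36]

```text
time: 13.0
tool_pos: [0.619, -0.2613, 0.2336]
eef_rot: [-0.001, 0.728, 0.686, -0.0]
wrist_force: [-0.5, 0.3, 0.1]
gripper_width: 0.413
gripper_force: 0.0
```

```bash
python3 - <<'E'
from h import *
st();p=r.read_camera("side")
b=blob(p,mask(p,(105,120,60),(125,255,255)),.086,(215,240,335,384));print("blue",b,mx(b[0]),mx(b[3]))
E
```

```text
t 13.0 mixer xy [  14.1 -208. ] tip z 51.6 yaw of tool y rel ey (deg) -89.91 tilt [-0.0016  0.0004] F [-0.5  0.3  0.1] g 0.413Traceback (most recent call last):
  File "<stdin>", line 3, in <module>
  File "h.py", line 19, in blob
    c,sz,an=cv2.minAreaRect(P.astype(np.float32)); return np.round(c,1),np.round(sz,1),round(an,2),np.round(P.mean(0),1)
            ~~~~~~~~~~~~~~~^^^^^^^^^^^^^^^^^^^^^^
cv2.error: OpenCV(4.12.0) /io/opencv/modules/imgproc/src/convhull.cpp:143: error: (-215:Assertion failed) total >= 0 && (depth == CV_32F || depth == CV_32S) in function 'convexHull'
```

drive_tool:
  commands: [5,0,0,0,0,0,36,8,0,0,0,0,0,36,10,0,0,0,0,0,36,10,0,0,0,0,0,36,10,0,0,0,0,0,36,10,0,0,0,0,0,36,10,0,0,0,0,0,36,7,0,0,0,0,0,36]

```text
time: 14.05
tool_pos: [0.6221, -0.2035, 0.2352]
eef_rot: [-0.006, 0.723, 0.691, 0.008]
wrist_force: [-0.5, -5.3, 2.8]
gripper_width: 0.412
gripper_force: 2.4
```

```bash
python3 - <<'E'
from h import *
st();p=r.read_camera("side");save(p,"s3.png")
E
```

```text
t 14.05 mixer xy [  13.7 -150.2] tip z 53.2 yaw of tool y rel ey (deg) -89.05 tilt [0.003  0.0192] F [-0.5 -5.3  2.8] g 0.412
```

View pics/s3.png

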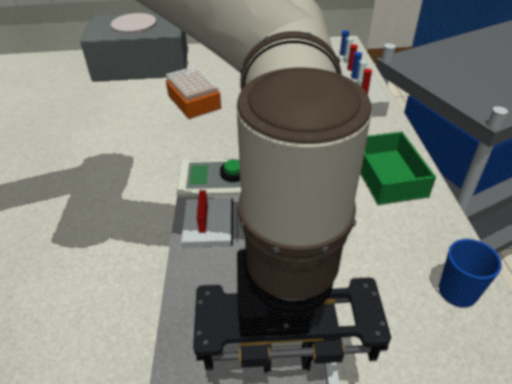

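The gripper hides the block in this view; the clamp is still back at (205,215). The push is going at about 5 N. I'll use slower rows.

drive_tool:
  commands: [0,0,0,0,0,0,36,8,0,0,0,0,0,36,8,0,0,0,0,0,36,8,0,0,0,0,0,36,8,0,0,0,0,0,36,8,0,0,0,0,0,36,8,0,0,0,0,0,36,0,0,0,0,0,0,36]

```text
time: 15.1
tool_pos: [0.6221, -0.1716, 0.2353]
eef_rot: [-0.015, 0.715, 0.699, 0.018]
wrist_force: [0.3, 0.5, -0.7]
gripper_width: 0.413
gripper_force: 0.0
```

```bash
python3 -c "
from h import *
st();print(np.round(r.observe()['qpos'],3))"
```

```text
t 15.1 mixer xy [  11.8 -118.3] tip z 53.3 yaw of tool y rel ey (deg) -87.81 tilt [0.0047 0.0471] F [ 0.3  0.5 -0.7] g 0.413
[-0.029  0.574 -0.114 -0.061 -0.88  -3.096]
```

Joint 6 has run into its limit at -3.10, so I back off, lift and turn the tool the other way by a half turn.

drive_tool:
  commands: [-10,0,0,0,0,0,36,-5,0,-25,0,0,-0.1745,36,0,0,-28,0,0,-0.1745,36,0,0,0,0,0,-0.1745,36,0,0,0,0,0,-0.1745,36,0,0,0,0,0,-0.1745,36,0,0,0,0,0,-0.1745,36,0,0,0,0,0,-0.1745,36]

```text
time: 16.1
tool_pos: [0.6213, -0.1904, 0.2875]
eef_rot: [-0.002, 0.183, 0.983, 0.023]
wrist_force: [-0.3, -0.8, -0.3]
gripper_width: 0.411
gripper_force: 0.0
```

drive_tool:
  commands: [0,0,0,0,0,-0.1745,36,0,0,0,0,0,-0.1745,36,0,0,0,0,0,-0.1745,36,0,0,0,0,0,-0.1745,36,0,0,0,0,0,-0.1745,36,0,0,0,0,0,-0.1745,36,0,0,0,0,0,-0.1745,36,0,0,0,0,0,-0.1745,36]

```text
time: 17.1
tool_pos: [0.6213, -0.1904, 0.2875]
eef_rot: [0.014, -0.492, 0.87, 0.019]
wrist_force: [0.7, -0.7, -0.3]
gripper_width: 0.414
gripper_force: 0.0
```

```bash
python3 - <<'E'
from h import *
from scipy.spatial.transform import Rotation as R
st();s=r.observe();print(np.round(s['qpos'],3))
w,x,y,z=s["eef_rot"];A=R.from_quat([x,y,z,w])
B=R.from_matrix(np.array([[-EY[0],-EX[0],0],[-EY[1],-EX[1],0],[0,0,-1]]))
print("turn needed (tool)",np.round((A.inv()*B).as_rotvec(),4))
p=r.read_camera("top")
b=blob(p,mask(p,(105,120,60),(125,255,255)),.086,(300,150,425,240));print("blue",b,mx(b[0]),mx(b[3]))
E
```

```text
t 17.1 mixer xy [  12.2 -137.2] tip z 105.5 yaw of tool y rel ey (deg) 62.45 tilt [0.0047 0.0467] F [ 0.7 -0.7 -0.3] g 0.414
[-0.059  0.524 -0.054 -0.056 -0.992 -0.453]
turn needed (tool) [ 0.0095  0.0464 -0.4812]
blue (array([623.9, -34.8]), array([60.4,  7.7]), 0.06, array([620.1, -34.4])) [ 5.26192229 18.33497507] [ 1.44464926 18.50357703]
```

drive_tool:
  commands: [0,0,0,0.003,0.0155,-0.1604,36,0,0,0,0.003,0.0155,-0.1604,36,0,0,0,0.003,0.0155,-0.1604,36,0,0,0,0,0,0,36,0,0,0,0,0,0,36,0,-2,20,0,0,0,36,0,0,20,0,0,0,36,0,0,13,0,0,0,36]

```text
time: 18.15
tool_pos: [0.6232, -0.19, 0.2334]
eef_rot: [-0.001, -0.683, 0.731, 0.001]
wrist_force: [-0.1, -0.2, 0.4]
gripper_width: 0.417
gripper_force: 0.0
```

```bash
python3 - <<'E'
from h import *
from scipy.spatial.transform import Rotation as R
st();s=r.observe();print(np.round(s['qpos'],3))
w,x,y,z=s["eef_rot"];A=R.from_quat([x,y,z,w])
B=R.from_matrix(np.array([[-EY[0],-EX[0],0],[-EY[1],-EX[1],0],[0,0,-1]]))
print("turn needed (tool)",np.round((A.inv()*B).as_rotvec(),4))
E
```

```text
t 18.15 mixer xy [  13.9 -136.6] tip z 51.4 yaw of tool y rel ey (deg) 89.59 tilt [-0.0021  0.0003] F [-0.1 -0.2  0.4] g 0.417
[-0.048  0.584 -0.124 -0.    -0.865 -0.02 ]
turn needed (tool) [ 0.0021  0.0002 -0.0072]
```

drive_tool:
  commands: [-10,0,0,0,0,-0.007,36,-10,0,0,0,0,0,36,-7,0,0,0,0,0,36,-7,0,0,0,0,0,36,-8,0,0,0,0,0,36,-8,0,0,0,0,0,36,-8,0,0,0,0,0,36,-8,0,0,0,0,0,36]

```text
time: 19.15
tool_pos: [0.6275, -0.1236, 0.2347]
eef_rot: [-0.0, -0.686, 0.728, 0.0]
wrist_force: [-0.6, -4.1, 3.2]
gripper_width: 0.417
gripper_force: 2.4
```

drive_tool:
  commands: [-8,0,0,0,0,0,36,-8,0,0,0,0,0,36,-8,0,0,0,0,0,36,-8,0,0,0,0,0,36,-8,0,0,0,0,0,36,-8,0,0,0,0,0,36,-8,0,0,0,0,0,36,-5,0,0,0,0,0,36]

```text
time: 20.15
tool_pos: [0.6305, -0.0621, 0.2334]
eef_rot: [-0.001, -0.686, 0.728, 0.001]
wrist_force: [-0.8, -2.6, -1.9]
gripper_width: 0.411
gripper_force: 0.9
```

```bash
python3 - <<'E'
from h import *
st();s=r.observe();print(np.round(s['qpos'],3))
p=r.read_camera("top");save(p,"t3.png")
b=blob(p,mask(p,(105,120,60),(125,255,255)),.086,(240,150,425,240));print("blue",b,mx(b[0]),mx(b[3]))
E
```

```text
t 20.15 mixer xy [13.5 -8.6] tip z 51.4 yaw of tool y rel ey (deg) 90.12 tilt [-0.0031  0.0005] F [-0.8 -2.6 -1.9] g 0.411
[ 0.157  0.559 -0.172 -0.001 -0.842 -0.214]
blue (array([607.1,   8.4]), array([70.1, 19.4]), 87.0, array([603.5,  -1. ])) [-14.12934454  60.43555429] [-17.15212517  50.83436701]
```

View pics/t3.png

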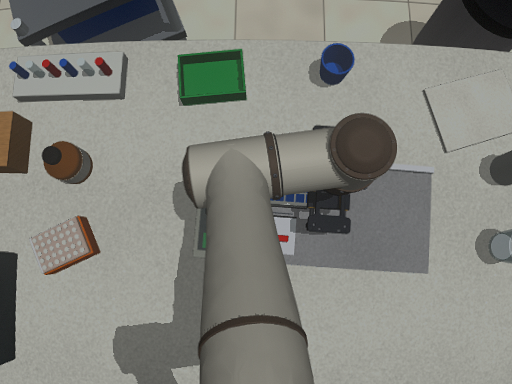

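The block is passing into the pocket: its caps show at about (292,198), next to the open fingers. I push the last 20 mm or so gently.

drive_tool:
  commands: [-5,0,0,0,0,0,36,-5,0,0,0,0,0,36,-4,0,0,0,0,0,36,-3,0,0,0,0,0,36,-2,0,0,0,0,0,36,-1,0,0,0,0,0,36,-1,0,0,0,0,0,36,0,0,0,0,0,0,36]

```text
time: 21.2
tool_pos: [0.6321, -0.0421, 0.2345]
eef_rot: [-0.0, -0.686, 0.728, 0.0]
wrist_force: [-0.7, -1.5, -0.0]
gripper_width: 0.414
gripper_force: 0.8
```

```bash
python3 -c "
from h import *
st()"
```

```text
t 21.2 mixer xy [13.9 11.5] tip z 52.5 yaw of tool y rel ey (deg) 90.11 tilt [-0.0008  0.0001] F [-0.7 -1.5 -0. ] g 0.414
```

drive_tool:
  commands: [-1,0,0,0,0,0,36,-1,0,0,0,0,0,36,-1,0,0,0,0,0,36,0,0,0,0,0,0,36,5,0,0,0,0,0,36,20,0,0,0,0,0,36,30,0,-20,0,0,0,36,40,0,-30,0,0,0,36]

```text
time: 22.2
tool_pos: [0.6265, -0.1349, 0.284]
eef_rot: [-0.001, -0.686, 0.727, 0.001]
wrist_force: [0.5, -0.7, 1.0]
gripper_width: 0.412
gripper_force: 0.0
```

drive_tool:
  commands: [40,0,0,0,0,0,0,40,0,0,0,0,0,0,40,0,0,0,0,0,0,0,0,0,0,0,0,0,0,0,0,0,0,0,0,0,0,0,0,0,0,0,0,0,0,0,0,0,0,0,0,0,0,0,0,0]

```text
time: 23.2
tool_pos: [0.6199, -0.2531, 0.2845]
eef_rot: [-0.0, -0.686, 0.727, 0.0]
wrist_force: [-1.7, -0.8, -0.0]
gripper_width: 0.005
gripper_force: 0.0
```

```bash
python3 - <<'E'
from h import *
st()
p=r.read_camera("top");save(p,"t4.png")
b=blob(p,mask(p,(105,120,60),(125,255,255)),.080,(240,150,340,240));print("blue",b,mx(b[0]),mx(b[3]))
D=p["depth"];c,w=cv2.minAreaRect(np.argwhere(mask(p,(105,120,60),(125,255,255))[150:240,240:340]).astype(np.float32))[:2];print(c,w)
for u,v in((255,172),(300,176),(255,205),(296,208)): print(u,v,dep(p,(u,v))*1000)
b=blob(p,mask(p,(0,150,80),(8,255,255))|mask(p,(172,150,80),(180,255,255)),.093,(235,190,300,250));print("red",b,mx(b[0]))
E
```

```text
t 23.2 mixer xy [  14.5 -199.8] tip z 102.5 yaw of tool y rel ey (deg) 90.17 tilt [-0.001  0.   ] F [-1.7 -0.8 -0. ] g 0.005
blue (array([635.5,  34.3]), array([112.7,  72.4]), 86.67, array([635.4,  34.1])) [12.64615408 88.01167936] [12.5584785  87.80597814]
(31.543148040771484, 35.104061126708984) (58.13758850097656, 36.83472442626953)
255 172 [653.64205568  73.6030294   79.42099732]
300 176 [646.84194274 -14.02575297  80.41927962]
255 205 [592.60687167  73.08846477  43.45437244]
296 208 [587.75782555  -9.40541681  43.61459066]
red (array([527.5,  39.3]), array([57.1, 10.4]), 87.56, array([527.4,  39.6])) [-95.45819966  86.44684652]
```

View pics/t4.png

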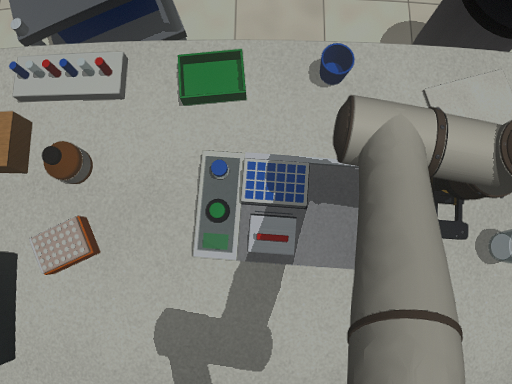

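The block lies flat in the pocket: its top reads 80 mm on both long-side ends and it is square. It spans (243,162) to (308,208). The clamp is still open, with the paddle at (270,238). Next I go behind the paddle.

drive_tool:
  commands: [-25,35,0,0,0,0,0,-25,35,0,0,0,0,0,-25,35,0,0,0,0,0,-25,35,0,0,0,0,0,-46,0,0,0,0,0,0,-46,0,0,0,0,0,0,-46,0,0,0,0,0,0,-46,0,0,0,0,0,0]

```text
time: 24.25
tool_pos: [0.4966, 0.0397, 0.285]
eef_rot: [0.0, -0.686, 0.727, 0.0]
wrist_force: [0.9, 0.6, 1.0]
gripper_width: 0.006
gripper_force: 0.0
```

```bash
python3 -c "
from h import *
st();print(np.round(r.observe()['qpos'],3))"
```

```text
t 24.25 mixer xy [-126.3   84.9] tip z 103.0 yaw of tool y rel ey (deg) 90.14 tilt [-0.      0.0003] F [0.9 0.6 1. ] g 0.006
[ 0.406  0.299 -0.462 -0.    -0.809 -0.464]
```

drive_tool:
  commands: [0,0,15,0,0,0,0,0,0,15,0,0,0,0,0,0,9,0,0,0,0,0,0,0,0,0,0,0,0,-5,0,0,0,0,0,0,-4,0,0,0,0,0,0,-4,0,0,0,0,0,0,-4,0,0,0,0,0]

```text
time: 25.25
tool_pos: [0.5133, 0.0369, 0.2457]
eef_rot: [-0.001, -0.686, 0.728, 0.001]
wrist_force: [-3.7, 1.6, 3.4]
gripper_width: 0.002
gripper_force: 2.5
```

drive_tool:
  commands: [0,-4,0,0,0,0,0,0,-3,0,0,0,0,0,0,-3,0,0,0,0,0,0,-3,0,0,0,0,0,0,-2,0,0,0,0,0,0,-2,0,0,0,0,0,0,0,0,0,0,0,0,0,0,0,0,0,0,0]

```text
time: 26.25
tool_pos: [0.5305, 0.0359, 0.2454]
eef_rot: [-0.0, -0.686, 0.728, 0.0]
wrist_force: [-3.8, -0.6, 3.8]
gripper_width: 0.011
gripper_force: 2.7
```

```bash
python3 -c "
from h import *
st()"
```

```text
t 26.25 mixer xy [-92.2  83.3] tip z 63.4 yaw of tool y rel ey (deg) 90.11 tilt [-0.0012 -0.0001] F [-3.8 -0.6  3.8] g 0.011
```

drive_tool:
  commands: [0,-1,0,0,0,0,0,0,-1,0,0,0,0,0,0,-1,0,0,0,0,0,0,-1,0,0,0,0,0,0,0,0,0,0,0,0,0,0,0,0,0,0,0,0,0,0,0,0,0,0,0,0,0,0,0,0,0]

```text
time: 27.25
tool_pos: [0.5337, 0.0357, 0.2454]
eef_rot: [-0.002, -0.686, 0.728, 0.001]
wrist_force: [-7.6, 2.2, 7.1]
gripper_width: 0.005
gripper_force: 4.6
```

drive_tool:
  commands: [0,-1,0,0,0,0,0,0,-1,0,0,0,0,0,0,-1,0,0,0,0,0,0,-1,0,0,0,0,0,0,0,0,0,0,0,0,0,0,0,0,0,0,0,0,0,0,0,0,0,0,0,0,0,0,0,0,0]

```text
time: 28.25
tool_pos: [0.5359, 0.0356, 0.2454]
eef_rot: [-0.004, -0.686, 0.728, 0.003]
wrist_force: [-14.8, 5.2, 13.5]
gripper_width: 0.003
gripper_force: 8.2
```

drive_tool:
  commands: [0,-1,0,0,0,0,0,0,-1,0,0,0,0,0,0,-1,0,0,0,0,0,0,0,0,0,0,0,0,0,0,0,0,0,0,0,0,0,0,0,0,0,0,0,0,0,0,0,0,0,0,0,0,0,0,0,0]

```text
time: 29.25
tool_pos: [0.537, 0.0356, 0.2454]
eef_rot: [-0.006, -0.686, 0.728, 0.005]
wrist_force: [-21.7, 8.9, 19.9]
gripper_width: 0.005
gripper_force: 12.5
```

```bash
python3 - <<'E'
from h import *
st()
p=r.read_camera("side")
b=blob(p,mask(p,(105,120,60),(125,255,255)),.080,(240,185,320,270));print("blue",b,mx(b[0]))
E
```

```text
t 29.25 mixer xy [-85.7  83.3] tip z 63.4 yaw of tool y rel ey (deg) 90.05 tilt [-0.0151 -0.0014] F [-21.7   8.9  19.9] g 0.005
blue (array([639. ,  32.6]), array([103.2,  70.3]), 86.63, array([638.9,  24.8])) [16.24289045 86.5272645 ]
```

drive_tool:
  commands: [0,5,0,0,0,0,0,0,5,0,0,0,0,0,0,5,0,0,0,0,0,0,0,-30,0,0,0,0,0,0,-40,0,0,0,0,50,20,0,0,0,0,0,50,20,0,0,0,0,0,50,20,0,0,0,0,0]

```text
time: 30.3
tool_pos: [0.4575, -0.1112, 0.3157]
eef_rot: [0.0, -0.686, 0.727, -0.0]
wrist_force: [0.3, -0.6, 0.1]
gripper_width: 0.004
gripper_force: 0.0
```

drive_tool:
  commands: [50,0,0,0,0,0,0,50,0,0,0,0,0,0,0,0,0,0,0,0,0,0,0,0,0,0,0,0,0,0,0,0,0,0,0,0,0,0,0,0,0,0,0,0,0,0,0,0,0,0,0,0,0,0,0,0]

```text
time: 31.3
tool_pos: [0.4521, -0.2095, 0.3156]
eef_rot: [-0.0, -0.686, 0.727, 0.0]
wrist_force: [0.1, -0.8, -0.7]
gripper_width: 0.005
gripper_force: 0.0
```

```bash
python3 - <<'E'
from h import *
from scipy.spatial.transform import Rotation as R
st();s=r.observe();w,x,y,z=s["eef_rot"];A=R.from_quat([x,y,z,w])
B=R.from_matrix(np.array([[-EY[0],-EX[0],0],[-EY[1],-EX[1],0],[0,0,-1]]))
print("turn needed (tool)",np.round((A.inv()*B).as_rotvec(),4))
p=r.read_camera("top");save(p,"t5.png")
b=blob(p,mask(p,(105,120,60),(125,255,255)),.080,(240,150,340,240));print("blue",b,mx(b[0]),mx(b[3]))
b=blob(p,mask(p,(0,150,80),(8,255,255))|mask(p,(172,150,80),(180,255,255)),.093,(235,190,300,250));print("red",b,mx(b[0]))
g=mask(p,(50,120,50),(80,255,255));b=blob(p,g,.075,(203,198,232,222));print("green",b,mx(b[0]))
ys,xs=np.nonzero(g[198:222,203:232]);c=(xs.mean()+203,ys.mean()+198);print("button",c,dep(p,c)*1000,"panel",dep(p,(215,185))*1000)
q=r.read_camera("side")
for k in(p,q):
  for n in("start_top",):
    for x in r.place_of(k,n)[:2]: print(n,x,dep(k,x["point"])*1000)
E
```

```text
t 31.3 mixer xy [-155.6 -166.5] tip z 133.6 yaw of tool y rel ey (deg) 90.15 tilt [-0.001 -0.   ] F [ 0.1 -0.8 -0.7] g 0.005
turn needed (tool) [ 0.001  -0.0001  0.0027]
blue (array([639.5,  34. ]), array([112.4,  72.6]), 86.54, array([639.7,  33.5])) [16.65698831 87.95503303] [16.88696958 87.46809503]
red (array([551.3,  37.7]), array([57.5, 11.1]), 86.1, array([551.3,  37.8])) [-71.60496554  86.29445973]
green (array([579.5, 147.3]), array([29.3, 29.3]), 1.41, array([578.8, 147. ])) [-50.10969826 197.40410596]
button (np.float64(216.64467005076142), np.float64(209.85279187817258)) [578.85282751 147.03923119  74.63283292] panel [630.80505979 153.98037968  52.60976923]
start_top {'point': [215.0, 208.6], 'score': 0.77} [581.12707201 150.17765427  75.94760314]
start_top {'point': [231.0, 161.6], 'score': 0.72} [576.12334033 151.36415581  78.21522476]
```

View pics/t5.png

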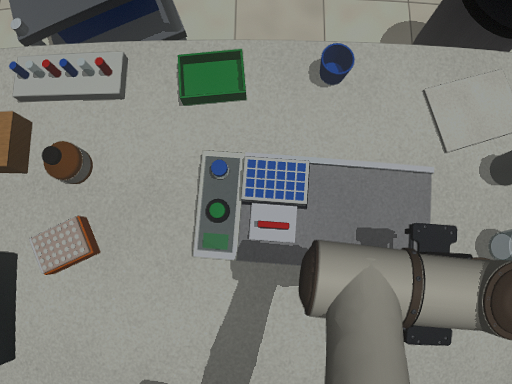

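The block is against the fence and square, spanning (243,160) to (308,203). The clamp reads about 0.0366 with the paddle at (272,225). The green button is at (217,210). Next I press start.

drive_tool:
  commands: [-45.5,-13,0,0,0,0,0,-45.5,-13,0,0,0,0,0,-45.5,-13,0,0,0,0,0,-45.5,-13,0,0,0,0,0,-45.5,-13,0,0,0,0,0,-45.5,-13,0,0,0,0,0,-45.5,-13,0,0,0,0,0,-45.5,-14,0,0,0,0,0]

```text
time: 32.5
tool_pos: [0.5786, 0.1488, 0.3154]
eef_rot: [-0.0, -0.686, 0.728, 0.0]
wrist_force: [0.7, 0.3, -0.4]
gripper_width: 0.007
gripper_force: 0.0
```

drive_tool:
  commands: [0,0,0,0,0,0,0,0,0,15,0,0,0,0,0,0,15,0,0,0,0,0,0,10,0,0,0,0,0,0,8,0,0,0,0,0,0,5,0,0,0,0,0,0,0,0,0,0,0,0,0,0,0,0,0,0]

```text
time: 33.5
tool_pos: [0.5783, 0.1475, 0.2629]
eef_rot: [0.0, -0.686, 0.728, 0.0]
wrist_force: [0.1, 0.1, 1.3]
gripper_width: 0.006
gripper_force: 0.0
```

```bash
python3 -c "
from h import *
st()"
```

```text
t 33.5 mixer xy [-51.3 197.5] tip z 80.9 yaw of tool y rel ey (deg) 90.12 tilt [-0.0002  0.0004] F [0.1 0.1 1.3] g 0.006
```

drive_tool:
  commands: [0,0,2,0,0,0,0,0,0,2,0,0,0,0,0,0,2,0,0,0,0,0,0,1.5,0,0,0,0,0,0,1.5,0,0,0,0,0,0,1,0,0,0,0,0,0,0,0,0,0,0,0,0,0,0,0,0,0]

```text
time: 34.5
tool_pos: [0.5782, 0.1474, 0.2527]
eef_rot: [-0.0, -0.686, 0.728, 0.0]
wrist_force: [-1.6, 1.2, 3.9]
gripper_width: 0.011
gripper_force: 2.1
```

```bash
python3 -c "
from h import *
st()"
```

```text
t 34.5 mixer xy [-51.4 197.4] tip z 70.7 yaw of tool y rel ey (deg) 90.11 tilt [-0.0009  0.0001] F [-1.6  1.2  3.9] g 0.011
```

drive_tool:
  commands: [0,0,1,0,0,0,0,0,0,1,0,0,0,0,0,0,1,0,0,0,0,0,0,1,0,0,0,0,0,0,1,0,0,0,0,0,0,0,0,0,0,0,0,0,0,0,0,0,0,0,0,0,0,0,0,0]

```text
time: 35.5
tool_pos: [0.5781, 0.1475, 0.2513]
eef_rot: [0.0, -0.687, 0.727, -0.0]
wrist_force: [-9.4, -0.8, 22.2]
gripper_width: 0.005
gripper_force: 11.3
```

```bash
python3 -c "
from h import *
st()"
```

```text
t 35.5 mixer xy [-51.5 197.5] tip z 69.3 yaw of tool y rel ey (deg) 90.19 tilt [ 0.0004 -0.0004] F [-9.4 -0.8 22.2] g 0.005
```

The force jumped to 22 N, so the button is on its stop. I release it and retreat.

drive_tool:
  commands: [0,0,-5,0,0,0,0,0,0,-15,0,0,0,0,0,0,-30,0,0,0,0,0,0,-40,0,0,0,0,0,0,-40,0,0,0,0,0,40,0,0,0,0,0,0,40,0,0,0,0,0,0,0,0,0,0,0,0]

```text
time: 36.5
tool_pos: [0.4964, 0.1517, 0.3778]
eef_rot: [-0.001, -0.686, 0.727, 0.001]
wrist_force: [1.1, 0.8, 0.7]
gripper_width: 0.004
gripper_force: 0.0
```

```bash
python3 - <<'E'
from h import *
st()
p=r.read_camera("side")
p=r.read_camera("top");save(p,"t6.png")
b=blob(p,mask(p,(105,120,60),(125,255,255)),.080,(240,150,340,240));print("blue",b,mx(b[0]))
m=mask(p,(0,150,80),(8,255,255))|mask(p,(172,150,80),(180,255,255))
if m[190:250,235:300].any(): b=blob(p,m,.093,(235,190,300,250));print("red",b,mx(b[0]))
p=r.read_camera("side")
for x in r.place_of(p,"start_top")[:1]: print(x,dep(p,x["point"])*1000)
E
```

```text
t 36.5 mixer xy [-133.3  196.8] tip z 195.8 yaw of tool y rel ey (deg) 90.18 tilt [-0.0019  0.0002] F [1.1 0.8 0.7] g 0.004
blue (array([639.5,  34.1]), array([112.6,  72.6]), 86.58, array([639.7,  33.6])) [16.65091829 88.05484863]
red (array([551.3,  37.7]), array([57.5, 11. ]), 86.47, array([551.3,  37.8])) [-71.60496554  86.29445973]
{'point': [233.7, 160.8], 'score': 0.68} [580.8333534  153.84243347  77.5759718 ]
```

View pics/t6.png

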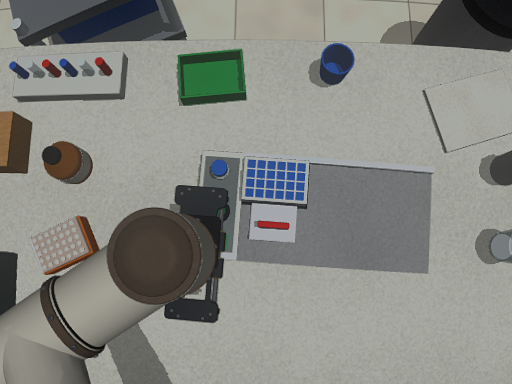

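The picture shows the block clamped at (275,182), the paddle closed at (272,225) and the jar undisturbed at (219,168). The arm is clear of everything.

```bash
python3 -c "
from station import r
print(r.finish_job())"
```

```text
the job is handed in; nothing more can be done
None
```

The job is handed in, though the hand-in returned no verdict: by the camera the block sits flat and square against the fence with the clamp closed on it at about 0.0366 m, and the start button was pressed to its stop and released.

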